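# Fish the T-nut out of the clamping plate

### The job

The steel T-nut has slid back inside the slot of the stone-clamping plate, with loose stone chips lying behind it. Flip the plate's hinged guard right over so that it stays open on its own, then take the hooked pick from its cradle, feel for a gap behind the nut where the hook goes all the way down to the bottom of the slot, and drag the nut (chips may come along) out of the slot's open end so that all of it lies clear of the slot on the catch ledge. Put the pick back in its cradle as it was, leave the guard open, and do not knock over the little plaster model.

Things in the scene. Friction and masses are not known exactly. Their poses are not given: they have to be found in the camera images.
- plate: Dark iron clamping plate, 160 (x) by 280 (y) by 40 mm high, fixed to the table; origin: centre of its underside. A T-slot runs along its own y at x = -55 mm: a 12 mm wide slit in the top (z 30 to 40 mm) over a channel 22 mm wide, 14 mm high, with its floor at z = 16 mm. The slot is open at y = -140 mm and walled off at y = +125 mm.
- slot_mouth (a point): Middle of the slot's open end, on the channel floor (axes as the plate's). From here a catch ledge continues the channel floor, level, 76 mm further towards -y; it is 76 mm wide and has a rim 10 mm high on its three outer sides. One loose stone chip lies at its side and does no harm.
- slot_end (a point): Middle of the slot's closed end, on the channel floor. Between it and the nut lie three loose pale stone chips, not listed: 16 mm wide, 10 mm high, 10 or 26 mm long, in unknown order and spacing. Lowered onto a chip the hook stops 10 mm above the floor; in a gap it goes down to the floor. There is always a gap of at least 10 mm somewhere.
- guard (a joint): Angle (rad) of the grey sheet guard over the slot: 0 = shut, flat over the slit; 2.3 = open, at its stop. Hinge axis parallel to the plate's y, at plate x = -20, z = 46 mm; the guard opens upward from the plate's -x edge, towards its +x. 0.3 kg, moves freely: let go below about 1.6 it falls shut, beyond that it falls open and stays.
- guard_bar (a point): Middle of the guard's loop handle: a steel bar 10 mm thick, 90 mm long, parallel to the plate's y, 97 mm from the hinge axis. Shut, it is 46 mm above the table and 37 mm out from the plate's -x side, with a 30 mm gap between bar and guard for a finger; it can be pinched from above and turns between the fingers. It moves with the guard.
- nut_center (a point): Steel T-nut in the channel: base 18 (x) by 30 (y, along the slot) by 11 mm high, neck 9 by 22 mm on top up to 20 mm height. The point is its centre, 10 mm above its underside; axes as the plate's. About 60 g, slides freely. Its top is below the plate's top and it is too wide to come up through the slit.
- pick_grip (a point): Centre of the wooden handle of the hooked pick (about 140 g): a bar 16 (x) by 90 (y) by 22 mm high. From its +y end a 6 mm steel shank runs on to y = +90 mm and there bends straight down to the tip at z = -58 mm. It starts in the cradle, handle centre 69 mm above the table, and can be gripped from above between the two forks.
- hook_tip (a point): Lower end of the pick's hook (rounded, 6 mm thick), at (0, +90, -58) mm from the handle's centre in the pick's own axes.
- rest: Wooden cradle fixed to the table; origin: centre of its underside; base 70 by 100 by 8 mm. Two forks, 10 mm thick, at y = -32 and +32 mm carry the pick's handle along the cradle's y, its underside at z = 58 mm, between cheeks 24 mm apart that rise to z = 70 mm. Pick home: handle centre at about (0, 0, 69) mm, hook hanging beyond the +y fork.
- model_center (a point): Small turned white plaster model, 60 mm wide at the foot, 120 mm tall, standing loose on the table; the point is its centre, half-way up. Not to be knocked over.
Not all that is in view belongs to the job. Leave any yellow look-alike of the part that bears pick_grip alone.

How it is judged:
On the way, in this order (a step that is already met when the one before it is completed fails the run):
1. the guard has been flipped over and stays open by itself (beyond 1.9 rad, fingers off it) (value of joint guard above 1.9 rad and contact force between the fingers and guard below 0.1 N), for 0.3 s.
2. the pick's hook is down at the bottom of the slot (tip within 7 mm of the floor), behind the nut (z of hook_tip in the frame of plate below 0.023 m and x of hook_tip in the frame of plate between -0.065 and -0.045 m and y of hook_tip in the frame of plate between -0.14 and 0.125 m and y of hook_tip in the frame of nut_center above 0.014 m), for 0.1 s.
3. all of the nut is out of the slot, on the catch ledge (y of nut_center in the frame of plate between -0.21 and -0.157 m and x of nut_center in the frame of plate between -0.095 and -0.015 m and z of nut_center in the frame of plate between 0.018 and 0.045 m), for 0.1 s.
At the end, for the whole second after the job is handed in: Nut on the catch ledge, its centre at least 17 mm beyond the slot mouth; guard open beyond 1.9 rad; pick in its cradle as at the start, hook down and on the same side (handle centre within 8 mm across, 15 mm along, seated, within 0.2 rad); plaster model standing (all of step 3 and value of joint guard above 1.9 rad and x of pick_grip in the frame of rest between -0.008 and 0.008 m and y of pick_grip in the frame of rest between -0.015 and 0.015 m and z of pick_grip in the frame of rest between 0.062 and 0.074 m and angle between the y axis of pick_grip and the y axis of rest, either way round below 0.2 rad and y of hook_tip in the frame of rest above 0.05 m and z of hook_tip in the frame of rest below 0.03 m and angle between model_center's own z axis and vertical below 0.3 rad); the robot touches nothing.
It fails at once if the plaster model is knocked over (angle between model_center's own z axis and vertical above 0.6 rad).
It also fails if it takes over 72 s, if anything falls off the work surface, if the arm or the gripper's body presses on something with over 40 N, if the wrist force passes 120 N, or if a joint passes its speed limit or range.

### The arm

A 7-joint arm with a two-finger parallel gripper is mounted at the origin on the work surface. World frame = base frame: x ahead of the robot, y to its left, z up, the work surface at z = 0. Lengths are in m, angles in rad, forces in N, time in s.
With the tool pointing down it reaches from about 0.425 to 0.95 m from the base axis. Payload 4.7 kg.
Tool frame: the origin (TCP) lies on the centre line of the jaws, within the pads' length; the fingertips stand robot.nose_length ahead of it and the grasp point (between the pads) lies 8 mm behind it (robot.nose_length is the distance from the TCP to the fingertips, in m); z points along the fingers, y is the line along which they close (so a half turn about z gives the same grasp; the last joint's range is limited). The gripper opens to 85 mm and grips with 20 to 120 N. Pads are 22 mm wide; open, the fingers measure 114 mm over their backs; the gripper's body (76 mm by 85 mm) begins 54 mm behind the grasp point. The pads swing forward as they close: fully open they stand 13 mm farther back than shut.
Start: joints at [-1.241, 0.469, -0.049, 1.532, 0.024, 1.141, -0.082], TCP at [0.237, 0.632, 0.242] pointing down, gripper open.
Joint ranges: [-2.59, 2.59], [-0.33, 1.99], [-1.39, 1.29], [0.1, 2.45], [-1.04, 4.18], [0.21, 1.99], [-2.66, 2.66]. Speed limits (rad/s): [2.57, 2.57, 3.14, 3.14, 3.14, 3.14, 3.14].

### API

Orientations are given as [roll, pitch, yaw] about the fixed x, y, z axes, in that order (R = Rz(yaw) Ry(pitch) Rx(roll)).
In Python, from plant import robot gives the robot as it stands. Calls block until the motion is done:
- robot.goto(position, orientation): joint-space move of the TCP to a pose.
- robot.move_straight(position, vel=0.15, attitude=None, contact_N=None): straight line of the TCP; attitude=None keeps the orientation; vel is the mean speed in m/s. With contact_N (N) it stops when the force on the tool has changed by that much, and returns True; else False.
- robot.move_joints(angles): joint-space move.
- robot.grip(opening, strength=None): opening from 0.0 (shut) to 1.0 (fully open); strength is the grip in N (None keeps the last); returns when the fingers have stopped.
- robot.sleep(seconds).
- robot.inverse_kinematics(position, orientation): joint angles nearest the present ones, or None.
- robot.sense(): the state.
- robot.grab_frame(name): name is "scene" or "top"; returns a dict with "image" (480x640x3 uint8, red, green, blue), "range_z" (480x640 float32, m along the optical axis (not along the pixel's ray), 0 where there is no reading), "fx", "fy", "cx", "cy" (pixels), "dist_coeffs" ([k1, k2, p1, p2, k3] as OpenCV has them; the pictures are not rectified), "R" (3x3) and "t" (3): a world point X has camera coordinates R X + t. Camera axes: x right, y down, z forward; pixel columns grow to the right and rows downward; lengths in m; the calibration is good to about 2 mm. A picture is of the moment at which its call begins.
A pose or a line that the arm cannot do raises robot.IKError and nothing moves.
- robot.close_job(): hands the job in; it is judged then, once.
The state is a dict: "t": time; "joint_pos": joint angles; "joint_velocities": joint speeds; "effort": joint torques, N m; "tcp_pos": TCP position; "tcp_rot": TCP orientation; "wrist_force": force on the tool from outside, world axes, zero at the start; "torque": the same for the moment, N m; "opening": opening from 0.0 (shut) to 1.0 (fully open); "gripper_force": force on a finger pad.
Only numpy, scipy, OpenCV 4.12 (cv2) and the standard library are available. Lean on these libraries where they do the work, as an engineer would, in place of code of your own. Each camera call takes 0.05 s, during which the arm holds its last target. There are 200 camera calls.

## Working session

There is one attempt and no reset: what is moved stays moved. The work goes in short steps, each a Python script; the robot and the scene stay as the last script left them, time stands still between calls to the robot, and variables do not carry over. Pictures are saved under pics/ and viewed, at most 10 in all, crops included, and the job is handed in when it is done.

```bash
ls; mkdir -p pics; python3 - <<'E'
from plant import robot
import numpy as np, cv2
for n in ("scene","top"):
    f=robot.grab_frame(n); np.savez(f"{n}0.npz",**f)
    cv2.imwrite(f"pics/{n}0.png",f["image"][:,:,::-1])
    print(n,f["fx"],f["fy"],f["cx"],f["cy"],f["dist_coeffs"],(-f["R"].T@f["t"]).round(3),f["R"].round(3).tolist())
print(robot.nose_length, robot.sense())
E
```

```text
pics
scene 501.1348885573642 501.1348885573642 322.1312979978727 237.9335558936011 [0.01689057 0.         0.         0.         0.        ] [ 1.029 -1.021  0.851] [[0.82, 0.572, 0.011], [0.362, -0.503, -0.785], [-0.443, 0.647, -0.62]]
top 619.5512811314217 619.5512811314217 314.4114266340569 236.87669765045376 [-0.14107138  0.          0.          0.          0.        ] [ 0.169 -0.214  1.872] [[-0.012, -1.0, -0.015], [-0.986, 0.014, -0.164], [0.164, 0.012, -0.986]]
0.011 {'t': 0.1, 'joint_pos': array([-1.24089866,  0.46941089, -0.04859499,  1.53353222,  0.02408562,
        1.14100542, -0.08227675]), 'joint_velocities': array([-1.39564601e-03, -1.63180228e-03,  8.14488814e-05, -3.27466960e-03,
       -1.11169252e-03, -7.34998621e-05, -2.30622327e-04]), 'effort': array([ 1.50368696e-04, -5.11511922e+01, -4.73729451e-02, -2.38391179e+01,
        1.07415722e-02,  4.35495924e-03, -1.80404675e-05]), 'tcp_pos': array([0.23683632, 0.63156666, 0.24135045]), 'tcp_rot': array([-3.13982224e+00,  4.70119970e-05,  2.78284040e+00]), 'wrist_force': array([ 0.26986037, -0.61779466,  1.24214958]), 'torque': array([ 0.04617701, -0.01752228, -0.0117423 ]), 'gripper_force': 0.0, 'opening': 1.0030291168897711}
```

View pics/scene0.png

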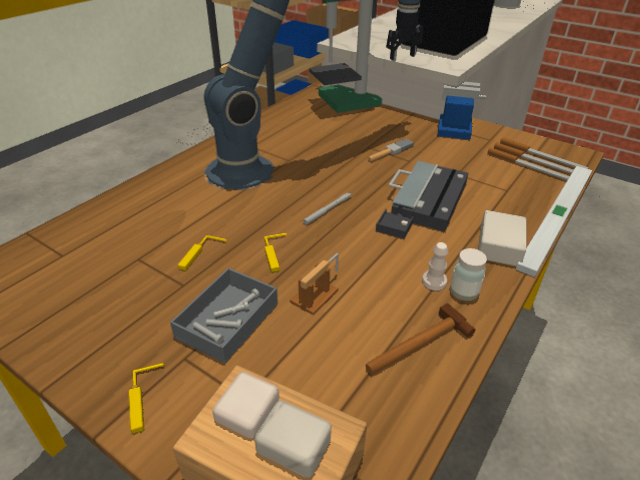

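View pics/top0.png

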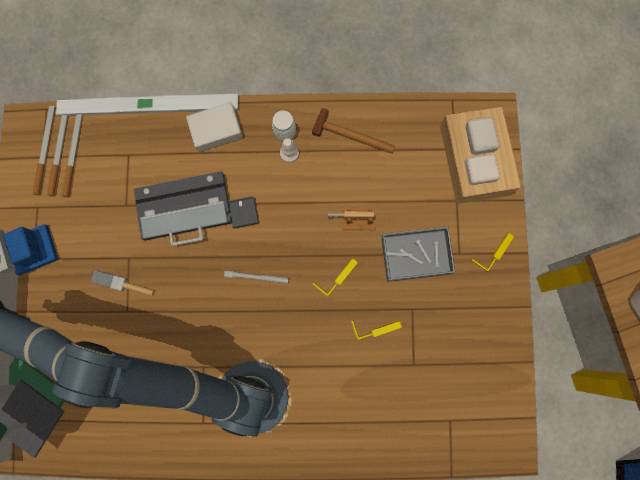

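The top view shows:
- the plate at about (182,205), with its loop handle at (187,238) facing the robot and the catch ledge at (243,212)
- the brown pick in its cradle at (358,215), hook towards the left (+y)
- the plaster model at (289,150)

Several things could be the pick: the brown one at (360,214), and yellow ones at (346,272), (385,329) and (503,247). The brown one fits because it sits in the wooden cradle and the yellow ones are the look-alikes. The jar at (284,125) is not the model.

```bash
cat > h.py <<'E'
import numpy as np, cv2
def cloud(f):
    "world xyz per pixel from depth"
    K=np.array([[f["fx"],0,f["cx"]],[0,f["fy"],f["cy"]],[0,0,1]])
    u,v=np.meshgrid(np.arange(640),np.arange(480))
    p=cv2.undistortPoints(np.stack([u,v],-1).reshape(-1,1,2).astype(float),K,f["dist_coeffs"]).reshape(480,640,2)
    ray=np.dstack([p,np.ones((480,640))])
    return (ray*f["range_z"][...,None]-f["t"])@f["R"], ray@f["R"], -f["R"].T@f["t"]
def onplane(f,z):
    _,d,c=cloud(f); return c+d*((z-c[2])/d[...,2])[...,None]
E
python3 - <<'E'
import numpy as np, cv2
from h import *
T=dict(np.load("top0.npz")); S=dict(np.load("scene0.npz"))
P,_,_=cloud(T); Q,_,_=cloud(S)
for (v,u) in [(205,182),(215,358),(300,300)]: print((u,v),P[v,u].round(4))
hsv=cv2.cvtColor(T["image"],cv2.COLOR_RGB2HSV)
def rect(m,X,name):
    pts=X[m][:,:2].astype(np.float32); r=cv2.minAreaRect(pts); print(name,m.sum(),np.round(r[0],4),np.round(r[1],4),round(r[2],2), 'zmed',np.median(P[m][:,2]).round(4))
box=lambda x0,y0,x1,y1:(lambda m:(m.__setitem__((slice(y0,y1),slice(x0,x1)),True),m)[1])(np.zeros((480,640),bool))
# dark plate
g=T["image"].max(2)
m=box(125,165,235,250)&(g<85)&(hsv[...,1]<90)
m=cv2.morphologyEx(m.astype(np.uint8),cv2.MORPH_OPEN,np.ones((3,3)))>0
rect(m,onplane(T,.04),'plate dark z40')
# ref: cradle and pick by height
b=box(320,195,385,240)
rect(b&(P[...,2]>.05),onplane(T,.08),'pick z80')
rect(b&(P[...,2]>.05)&(np.arange(640)>342),onplane(T,.08),'handle z80')
b=box(270,130,302,165)
Pm=P[b&(P[...,2]>.02)]; print('model',Pm[Pm[:,2]>.1].mean(0), Pm[:,2].max(), np.median(Pm,0))
big=lambda f,x0,y0,x1,y1,w:cv2.resize(f["image"][y0:y1,x0:x1,::-1],(w,w*(y1-y0)//(x1-x0)),interpolation=cv2.INTER_CUBIC)
a=big(T,125,160,265,250,800);a=a[:300] if 0 else a
c1=cv2.resize(a,(400,257)); c2=cv2.resize(big(T,315,195,390,245,400),(400,257))
c3=cv2.resize(big(S,370,150,480,250,400),(400,343)); c4=cv2.resize(big(S,280,240,350,315,400),(400,343))
cv2.imwrite("pics/crop1.png",np.vstack([np.hstack([c1,c2]),np.hstack([c3,c4])]))
E
```

```text
(182, 205) [0.5769 0.2118 0.0431]
(358, 215) [ 0.5304 -0.3207  0.0783]
(300, 300) [ 0.2877 -0.1444 -0.0053]
plate dark z40 2154 [0.5777 0.2048] [0.1651 0.2973] 10.01 zmed 0.0396
pick z80 305 [ 0.5159 -0.3112] [0.132  0.1535] 7.76 zmed 0.0768
handle z80 267 [ 0.5056 -0.3363] [0.1336 0.0956] 29.03 zmed 0.0775
model [ 0.72808571 -0.11621922  0.16244188] 1.8718831342659703 [ 0.74633249 -0.11161762  0.06876816]
```

View pics/crop1.png

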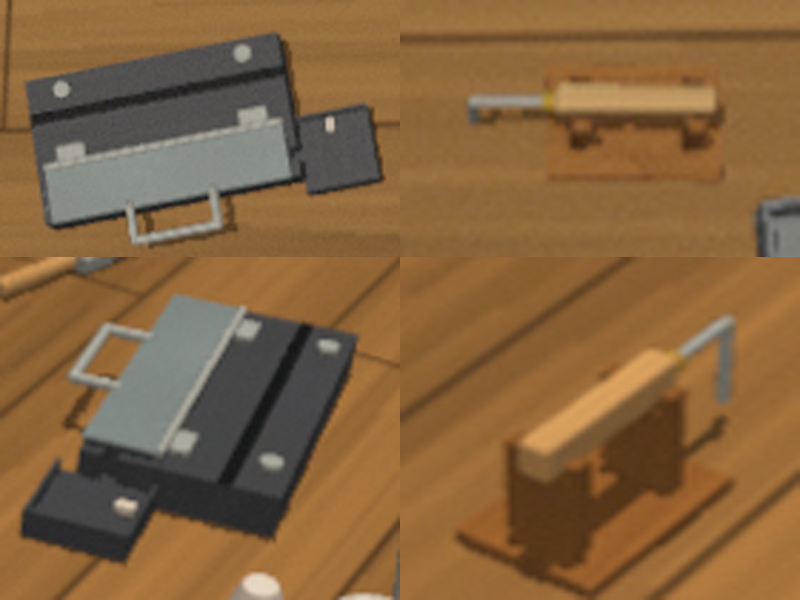

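The crop confirms the brown pick in the wooden cradle, handle at crop (635,98) and hook at (475,106). The guard is shut, with its bar at crop (178,238). Next I cast these pixels onto planes at the right heights.

```bash
python3 - <<'E'
import numpy as np, cv2
from h import *
T=dict(np.load("top0.npz")); S=dict(np.load("scene0.npz"))
def cast(f,u,v,z):
    K=np.array([[f["fx"],0,f["cx"]],[0,f["fy"],f["cy"]],[0,0,1]])
    p=cv2.undistortPoints(np.array([[[u,v]]],float),K,f["dist_coeffs"])[0,0]
    d=f["R"].T@np.r_[p,1]; c=-f["R"].T@f["t"]; return (c+d*(z-c[2])/d[2])[:2]
a=lambda x,y:(125+x/2.857-.33,160+y/2.857-.33)
b=lambda x,y:(315+(x-400)/5.333-.4,195+y/5.14-.4)
c=lambda x,y:(370+x/3.636-.36,150+(y-257)/3.43-.36)
d=lambda x,y:(280+(x-400)/5.714-.4,240+(y-257)/4.573-.4)
A=cast(T,*a(27,82),.04);B=cast(T,*a(280,36),.04);C=cast(T,*a(297,178),.04)
print('far edge',A,B,np.linalg.norm(A-B),'yaw',np.arctan2(*( (A-B)*[-1,1])) , 'nr corner?',C)
print('bar top',cast(T,*a(134,240),.048),cast(T,*a(221,226),.048))
print('bar scene',cast(S,*c(74,376),.048),cast(S,*c(105,330),.048))
print('plate scene far-corner pair',cast(S,*c(356,335),.04),cast(S,*c(270,520),.04))
print('ledge corners z26',[cast(T,*a(*q),.026).round(4) for q in [(367,106),(381,180),(308,192)]])
H=[cast(T,*b(*q),.08) for q in [(556,82),(715,86),(715,112),(556,112)]]
print('handle',np.round(H,4),np.mean(H,0),'hook top',cast(T,*b(473,106),.075))
print('handle scene',[cast(S,*d(*q),.08).round(4) for q in [(524,447),(548,455),(683,357),(652,347)]])
print('cradle base top',[cast(T,*b(*q),.008).round(4) for q in [(549,65),(720,68),(720,178),(549,178)]])
print('model top', cast(T,289,143,.12),cast(T,289,157,0), 'scene',cast(S,435,284,0))
E
```

```text
far edge [0.63302042 0.36482306] [0.67827991 0.08863957] 0.2798673677306063 yaw 0.16243097319899016 nr corner? [0.52248983 0.06810859]
bar top [0.45713347 0.23960683] [0.47080085 0.14690167]
bar scene [0.47144022 0.14933335] [0.45509472 0.23382095]
plate scene far-corner pair [0.62979788 0.36585598] [0.68689235 0.05985017]
ledge corners z26 [array([ 0.6027, -0.0043]), array([ 0.5217, -0.0197]), array([0.5098, 0.0583])]
handle [[ 0.544  -0.2792]
 [ 0.5405 -0.3672]
 [ 0.5252 -0.3667]
 [ 0.5265 -0.2788]] [ 0.53405566 -0.32296329] hook top [ 0.53164609 -0.23303943]
handle scene [array([ 0.5289, -0.3705]), array([ 0.5399, -0.3696]), array([ 0.5417, -0.2788]), array([ 0.5269, -0.2798])]
cradle base top [array([ 0.5696, -0.278 ]), array([ 0.5664, -0.3765]), array([ 0.4995, -0.3746]), array([ 0.5009, -0.2766])]
model top [ 0.74190213 -0.12005818] [ 0.73516682 -0.11347977] scene [ 0.75057659 -0.11962059]
```

```bash
cat >> h.py <<'E'
TH=0.162; PC=np.array([.5767,.2138]); RY=-0.022
def plate(x,y,z):
    c,s=np.cos(TH),np.sin(TH); return np.r_[PC+[c*x-s*y,s*x+c*y],z]
def down(th): return [np.pi,0,np.pi/2+th]
E
python3 - <<'E'
from plant import robot
from h import *
b=plate(-.117,0,.046)
robot.grip(.35,30)
o=down(TH)
robot.goto(b+[0,0,.2],o)
print(robot.sense()["joint_pos"].round(2),robot.sense()["t"])
robot.move_straight(b+[0,0,.05],.25)
hit=robot.move_straight(b+[0,0,-.008],.1,contact_N=8)
s=robot.sense();print(hit,s["tcp_pos"],b)
if not hit:
    robot.grip(0,25); s=robot.sense(); print(s["opening"],s["gripper_force"],s["wrist_force"],s["t"])
f=robot.grab_frame("scene"); np.savez("scene1.npz",**f)
i=f["image"][130:280,340:520,::-1]; cv2.imwrite("pics/grip1.png",cv2.resize(i,None,fx=4,fy=4,interpolation=2))
E
```

```text
[-0.8   0.18  0.36  1.95 -0.07  1.02 -0.24] 2.4667
False [0.46178812 0.19511834 0.03856419] [0.46123192 0.1949288  0.046     ]
0.1033749905089279 24.292845726013184 [ 4.85232367 -0.09078566 -1.93787486] 4.2583
```

View pics/grip1.png

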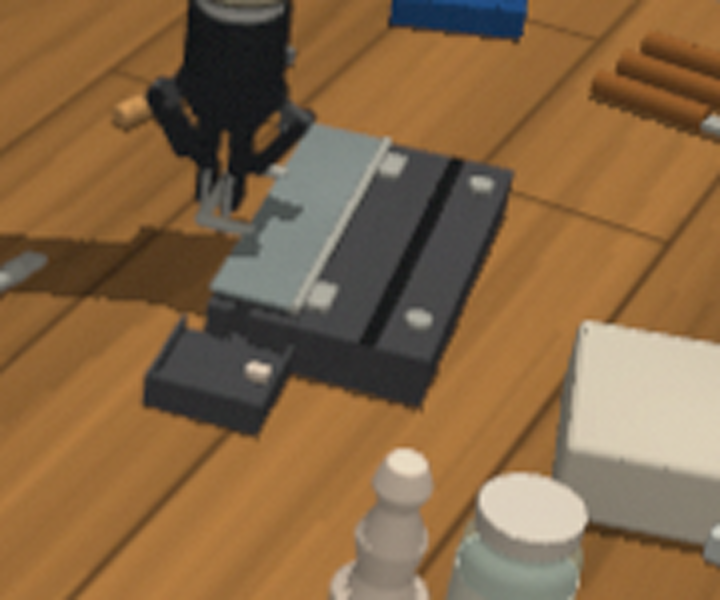

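The bar is pinched at crop (215,210), with an opening of about 9 mm. I'll swing it over along the arc.

```bash
python3 - <<'E'
from plant import robot
from h import *
for a in np.arange(.18,2.11,.16):
    p=plate(-.02-.097*np.cos(a),0,.046+.097*np.sin(a)-.008)
    robot.move_straight(p,.15)
    w=robot.sense()["wrist_force"]
    if np.linalg.norm(w)>25: print(a,w.round(1))
s=robot.sense(); print(a,s["opening"],s["wrist_force"],s["t"])
robot.grip(1.0,25)
robot.move_straight(p+[0,0,.12],.25)
robot.goto([.534,-.323,.26],down(RY))
print(robot.sense()["joint_pos"].round(2),robot.sense()["t"])
robot.grip(.5)
for n in ("scene","top"):
    f=robot.grab_frame(n); np.savez(n+"2.npz",**f)
    y0,y1,x0,x1=(130,280,350,520) if n=="scene" else (155,260,120,280)
    i=f["image"][y0:y1,x0:x1,::-1]; cv2.imwrite(f"pics/{n}2.png",cv2.resize(i,None,fx=4.0,fy=4.0,interpolation=2))
a=cv2.imread("pics/scene2.png");b=cv2.imread("pics/top2.png")
o=np.zeros((600,800,3),np.uint8)
a=cv2.resize(a,(400,353));b=cv2.resize(b,(400,262));
f=dict(np.load("top2.npz"));c=cv2.resize(f["image"][185:245,130:230,::-1],(400,240),interpolation=2)
o[:353,:400]=a;o[:262,400:]=b;o[353:593,:400]=c
cv2.imwrite("pics/open2.png",o)
E
```

```text
2.0999999999999996 0.10327428408813126 [0.72350875 6.964915   4.98277876] 7.575
[-0.04  0.43  0.71  1.67 -0.31  1.15  0.74] 10.9083
```

View pics/open2.png

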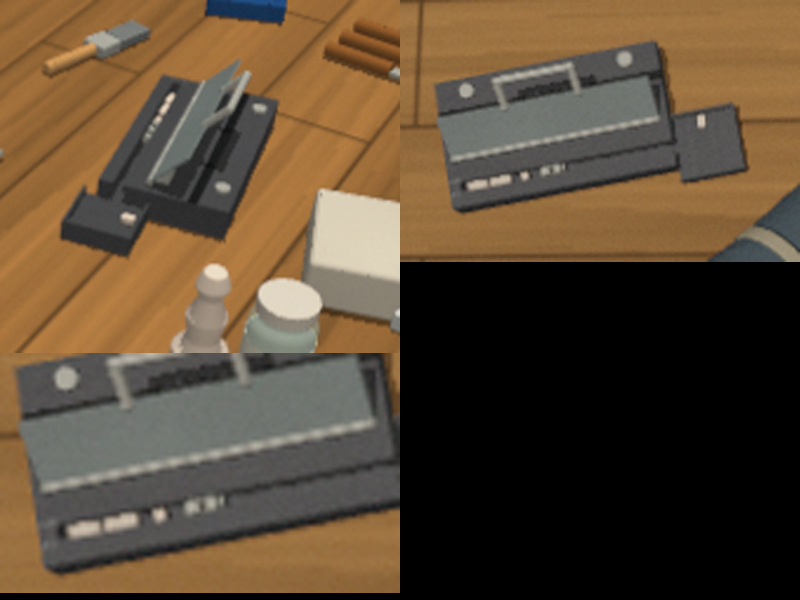

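The guard stands open. In the bottom-left crop, going along the slit from the closed end, I see two long pale chips at x 68–100 and 106–138, a short chip at 153–166, and the grey nut at 185–222. Next I rectify the slit for positions along the plate.

```bash
cat >> h.py <<'E'
def proj(f,X):
    K=np.array([[f["fx"],0,f["cx"]],[0,f["fy"],f["cy"]],[0,0,1]])
    return cv2.projectPoints(np.asarray(X,float).reshape(-1,3),cv2.Rodrigues(f["R"])[0],f["t"],K,f["dist_coeffs"])[0].reshape(-1,2)
def rectify(f,xs,ys,z):
    "sample image on plate grid: rows xs, cols ys"
    X=np.array([[plate(x,y,z) for y in ys] for x in xs]); m=proj(f,X).astype(np.float32).reshape(len(xs),len(ys),2)
    return cv2.remap(f["image"],m[...,0],m[...,1],cv2.INTER_LINEAR)
E
python3 - <<'E'
from h import *
xs=np.arange(-.09,-.015,.001); ys=np.arange(-.24,.15,.001)
rows=[]
for n in ("top2","scene2"):
    f=dict(np.load(n+".npz"))
    r=rectify(f,xs,ys,.04); rows.append(cv2.resize(r[:,:,::-1],None,fx=2,fy=2))
    g=r.mean(2)
    print(n,'slit profile x by y-range')
    for a,b in((-.135,-.05),(-.05,-.01),(.115,.125)):
        k=(ys>a)&(ys<b); print(a,[(int(round(x*1000)),int(v)) for x,v in zip(xs,g[:,k].mean(1))][10:60:2])
    r=rectify(f,xs,ys,.026); rows.append(cv2.resize(r[:,:,::-1],None,fx=2,fy=2))
    p=r.astype(float).mean(2)[(xs>-.058)&(xs<-.052)].mean(0)
    print('along z26',[(int(round(y*1000)),int(v)) for y,v in zip(ys,p)][205:375:2])
cv2.imwrite("pics/rect2.png",np.vstack(rows))
E
```

```text
top2 slit profile x by y-range
-0.135 [(-80, 41), (-78, 40), (-76, 51), (-74, 67), (-72, 78), (-70, 83), (-68, 83), (-66, 84), (-64, 83), (-62, 84), (-60, 84), (-58, 84), (-56, 85), (-54, 85), (-52, 83), (-50, 75), (-48, 62), (-46, 54), (-44, 61), (-42, 73), (-40, 81), (-38, 83), (-36, 83), (-34, 84), (-32, 84)]
-0.05 [(-80, 37), (-78, 45), (-76, 60), (-74, 75), (-72, 84), (-70, 85), (-68, 85), (-66, 84), (-64, 85), (-62, 84), (-60, 84), (-58, 84), (-56, 85), (-54, 84), (-52, 80), (-50, 70), (-48, 59), (-46, 57), (-44, 68), (-42, 79), (-40, 83), (-38, 84), (-36, 84), (-34, 85), (-32, 85)]
0.115 [(-80, 50), (-78, 66), (-76, 80), (-74, 84), (-72, 83), (-70, 83), (-68, 83), (-66, 84), (-64, 83), (-62, 85), (-60, 84), (-58, 83), (-56, 81), (-54, 85), (-52, 79), (-50, 73), (-48, 68), (-46, 75), (-44, 82), (-42, 83), (-40, 82), (-38, 81), (-36, 80), (-34, 80), (-32, 81)]
along z26 [(-35, 82), (-33, 83), (-31, 85), (-29, 84), (-27, 84), (-25, 84), (-23, 84), (-21, 84), (-19, 83), (-17, 83), (-15, 84), (-13, 85), (-11, 85), (-9, 85), (-7, 81), (-5, 80), (-3, 82), (-1, 88), (1, 90), (3, 89), 
[... 1837 characters left out ...]
9, 108), (11, 102), (13, 105), (15, 113), (17, 121), (19, 127), (21, 128), (23, 127), (25, 118), (27, 107), (29, 102), (31, 105), (33, 115), (35, 125), (37, 132), (39, 139), (41, 148), (43, 157), (45, 160), (47, 163), (49, 165), (51, 155), (53, 139), (55, 125), (57, 116), (59, 119), (61, 125), (63, 134), (65, 143), (67, 155), (69, 165), (71, 169), (73, 170), (75, 170), (77, 169), (79, 167), (81, 169), (83, 170), (85, 165), (87, 156), (89, 149), (91, 143), (93, 141), (95, 142), (97, 142), (99, 146), (101, 151), (103, 157), (105, 157), (107, 157), (109, 157), (111, 154), (113, 145), (115, 136), (117, 127), (119, 112), (121, 94), (123, 79), (125, 69), (127, 63), (129, 59), (131, 58), (133, 59)]
```

View pics/rect2.png

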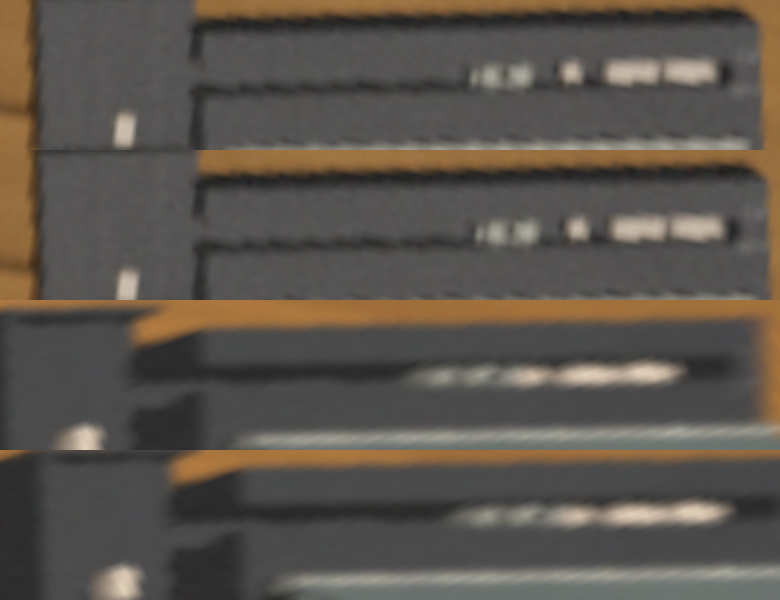

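The top view gives the nut at plate y ≈ −1…29 mm, the short chip at 43…54 and a long chip from 64, so there is a ~13 mm gap directly behind the nut, centred at y ≈ 37 mm. The slit also shows that the plate yaw is nearer 0.178. Now I take the pick.

```bash
cat >> h.py <<'E'
TH=0.178; PC=np.array([.5784,.2141])
def tip(x,y,z): return plate(x,y-.09,z+.053)
E
python3 - <<'E'
from plant import robot
from h import *
h=np.array([.534,-.323,.064])
robot.move_straight(h+[0,0,.06],.25)
hit=robot.move_straight(h,.1,contact_N=10); print(hit)
if hit: raise SystemExit(robot.sense())
robot.grip(0,60); s=robot.sense(); print(s["opening"],s["gripper_force"],s["tcp_pos"],s["wrist_force"],s["t"])
robot.move_straight(h+[0,0,.12],.2)
print(robot.sense()["wrist_force"],robot.sense()["opening"])
robot.goto(tip(-.055,.0375,.12),down(TH))
robot.move_straight(tip(-.055,.0375,.055),.15)
s=robot.sense();print(s["tcp_pos"],tip(-.055,.0375,.055),s["t"])
o=[]
for n,(x0,y0,x1,y1) in (("scene",(370,140,470,240)),("top",(130,180,230,280))):
    f=robot.grab_frame(n); np.savez(n+"3.npz",**f)
    o.append(cv2.resize(f["image"][y0:y1,x0:x1,::-1],(400,400),interpolation=2))
cv2.imwrite("pics/hook3.png",np.hstack(o))
E
```

```text
False
0.17504345538010738 58.94531428813934 [ 0.53454922 -0.32339741  0.06494622] [-0.83545125  0.19853696  4.5057168 ] 13.2917
[-0.26670437  0.22465243 -2.73401564] 0.1789305263060038
[0.53425252 0.15207696 0.10837556] [0.53356474 0.15269113 0.108     ] 16.3583
```

View pics/hook3.png

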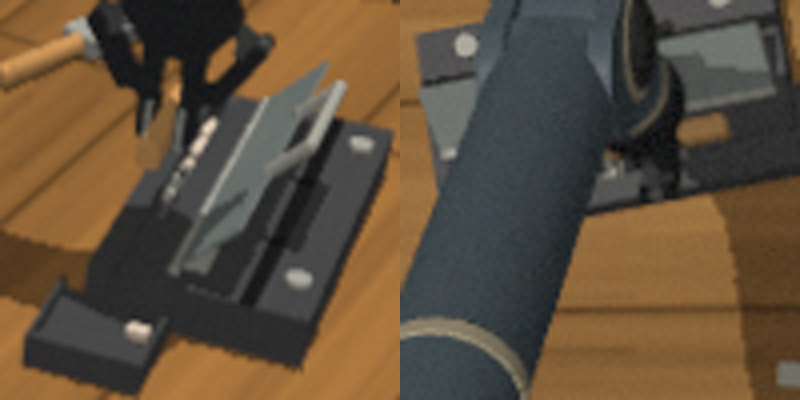

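The hook is hidden behind the fingers, so I'll feel for the gap: tip height 40 mm means the plate top, 26 a chip and 16 the floor.

```bash
cat >> h.py <<'E'
def probe(robot,x,y):
    "lower the tip at plate (x,y); returns tip z above the table"
    robot.move_straight(tip(x,y,.047),.1)
    hit=robot.move_straight(tip(x,y,.0165),.05,contact_N=5)
    s=robot.sense(); z=s["tcp_pos"][2]-.053
    print(f"x {x:.4f} y {y:.4f} hit {hit} z {z:.4f} F {s['wrist_force'].round(1)} t {s['t']:.1f}"); return z
E
python3 - <<'E'
from plant import robot
from h import *
for x in (-.055,-.059,-.051):
    z=probe(robot,x,.0375)
    if z<.035: break
    robot.move_straight(tip(x,.0375,.047),.1)
E
```

```text
x -0.0550 y 0.0375 hit True z 0.0155 F [ 0.2 -0.5  5.7] t 17.4
```

Straight down to the floor at z = 15.5 mm. I'll drag in segments and watch the side force.

```bash
python3 - <<'E'
from plant import robot
from h import *
robot.sleep(.2)
robot.move_straight(tip(-.055,.0375,.0175),.05)
x=-.055
ax=np.array([np.cos(TH),np.sin(TH)]); ay=np.array([-np.sin(TH),np.cos(TH)])
for y in list(np.arange(.02,-.14,-.02))+[-.14,-.151]:
    hit=robot.move_straight(tip(x,y,.0175),.07,contact_N=20)
    s=robot.sense(); w=s["wrist_force"]; fx=w[:2]@ax
    print(f"y {y:.3f} hit {hit} Fx {fx:.1f} Fy {w[:2]@ay:.1f} Fz {w[2]:.1f}")
    if hit: break
    if abs(fx)>3: x+=.001*np.sign(fx)
print(robot.sense()["t"],robot.sense()["tcp_pos"],x)
o=[]
for n,(x0,y0,x1,y1) in (("scene",(360,160,460,260)),("top",(190,170,290,270))):
    f=robot.grab_frame(n); np.savez(n+"4.npz",**f)
    o.append(cv2.resize(f["image"][y0:y1,x0:x1,::-1],(400,400),interpolation=2))
cv2.imwrite("pics/drag4.png",np.hstack(o))
E
```

```text
y 0.020 hit False Fx -0.7 Fy 0.4 Fz -0.9
y 0.000 hit False Fx 0.1 Fy -0.3 Fz -1.8
y -0.020 hit False Fx 0.2 Fy 0.4 Fz -1.0
y -0.040 hit False Fx 0.1 Fy 1.3 Fz -1.2
y -0.060 hit False Fx 0.6 Fy -0.2 Fz -2.0
y -0.080 hit False Fx -0.5 Fy -0.4 Fz -0.8
y -0.100 hit False Fx 0.5 Fy -0.4 Fz -1.6
y -0.120 hit False Fx 0.5 Fy -0.1 Fz -2.3
y -0.140 hit False Fx 0.6 Fy 0.5 Fz -0.8
y -0.151 hit False Fx 0.3 Fy 0.3 Fz -1.6
21.9833 [ 0.56702734 -0.03360932  0.0705937 ] -0.055
```

View pics/drag4.png

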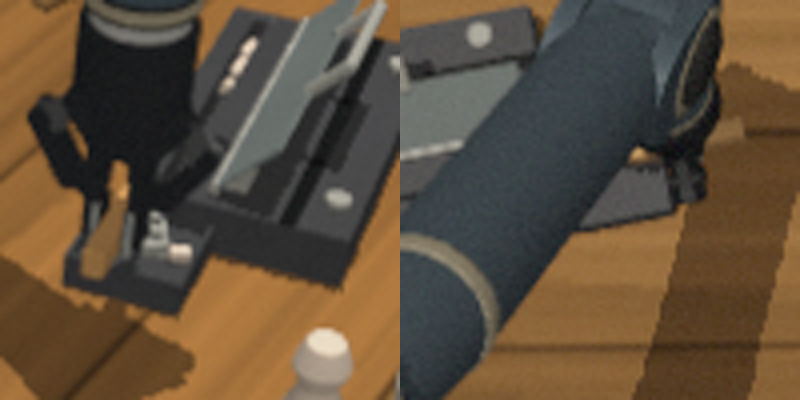

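The nut is out on the ledge at left-crop (155,230), and the chips stayed in the slot. I'll lift the pick clear, go above the cradle and check.

```bash
python3 - <<'E'
from plant import robot
from h import *
p=robot.sense()["tcp_pos"]
robot.move_straight(p+[0,0,.13],.2)
robot.goto([.5345,-.3234,.19],down(RY))
s=robot.sense();print(s["t"],s["tcp_pos"],s["opening"])
o=[]
for n,(x0,y0,x1,y1) in (("top",(130,165,270,265)),("scene",(280,140,440,300))):
    f=robot.grab_frame(n); np.savez(n+"5.npz",**f)
    o.append(cv2.resize(f["image"][y0:y1,x0:x1,::-1],(400,400*(y1-y0)//(x1-x0)),interpolation=2))
o[0]=cv2.copyMakeBorder(o[0],0,400-o[0].shape[0],0,0,cv2.BORDER_CONSTANT)
f=dict(np.load("top5.npz")); ys=np.arange(-.24,-.1,.001);xs=np.arange(-.1,-.01,.001)
r=rectify(f,xs,ys,.027)[:,:,::-1]; cv2.imwrite("r.png",r)
o[0][290:380,0:140]=r
cv2.imwrite("pics/chk5.png",np.hstack(o))
p=r.astype(float).mean(2); m=p>125; n,l,st,c=cv2.connectedComponentsWithStats(m.astype(np.uint8))
for k in range(1,n): print('bright blob y',ys[st[k,0]].round(3),'len',st[k,2],'x',xs[st[k,1]].round(3),'w',st[k,3],'area',st[k,4])
E
```

```text
24.0083 [ 0.53550576 -0.32121577  0.18931241] 0.1783675643433393Traceback (most recent call last):
  File "<stdin>", line 14, in <module>
ValueError: could not broadcast input array from shape (91,140,3) into shape (90,140,3)
```

```bash
python3 - <<'E'
from h import *
o=[]
for n,(x0,y0,x1,y1) in (("top",(130,165,270,265)),("scene",(280,140,440,300))):
    f=dict(np.load(n+"5.npz"))
    o.append(cv2.resize(f["image"][y0:y1,x0:x1,::-1],(400,400*(y1-y0)//(x1-x0)),interpolation=2))
f=dict(np.load("top5.npz")); ys=np.arange(-.24,-.1,.001);xs=np.arange(-.1,-.01,.001)
r=rectify(f,xs,ys,.027)[:,:,::-1]
o[0]=np.vstack([o[0],cv2.resize(r,(400,400-o[0].shape[0]))])
cv2.imwrite("pics/chk5.png",np.hstack(o))
m=r.astype(float).mean(2)>110; n,l,st,c=cv2.connectedComponentsWithStats(m.astype(np.uint8))
for k in range(1,n): print('blob y',ys[st[k,0]].round(3),'len',st[k,2],'x',xs[st[k,1]].round(3),'w',st[k,3],'area',st[k,4])
E
```

```text
blob y -0.138 len 38 x -0.1 w 9 area 240
blob y -0.234 len 1 x -0.073 w 2 area 2
blob y -0.237 len 1 x -0.07 w 1 area 1
blob y -0.229 len 1 x -0.069 w 2 area 2
blob y -0.184 len 32 x -0.06 w 45 area 745
blob y -0.24 len 15 x -0.032 w 13 area 144
blob y -0.126 len 26 x -0.017 w 8 area 184
blob y -0.232 len 5 x -0.016 w 4 area 12
blob y -0.24 len 10 x -0.013 w 4 area 21
blob y -0.225 len 5 x -0.012 w 3 area 8
blob y -0.228 len 1 x -0.01 w 1 area 1
```

View pics/chk5.png

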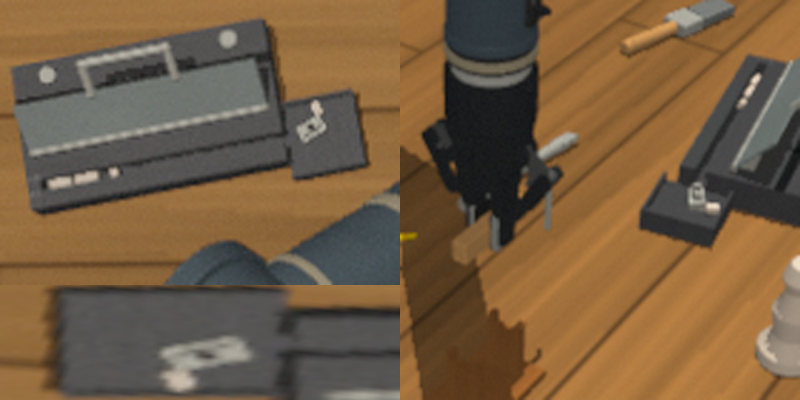

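The nut lies on the ledge at plate (−47, −168) mm, about 28 mm beyond the mouth and all of it clear. Next I put the pick back.

```bash
python3 - <<'E'
from plant import robot
from h import *
h=np.array([.534,-.323,.0645])
robot.move_straight(h+[0,0,.03],.15); robot.sleep(.2); print(robot.sense()["tcp_pos"])
hit=robot.move_straight(h,.05,contact_N=12)
s=robot.sense();print(hit,s["tcp_pos"],s["wrist_force"])
if s["tcp_pos"][2]<.069:
    robot.grip(.5); robot.sleep(.2)
    robot.move_straight(h+[0,0,.12],.15); robot.goto([.40,-.05,.35],down(0))
    s=robot.sense();print(s["t"],s["wrist_force"])
    o=[]
    for n,(x0,y0,x1,y1) in (("top",(310,190,390,250)),("scene",(270,150,490,315))):
        f=robot.grab_frame(n); np.savez(n+"6.npz",**f)
        o.append(cv2.resize(f["image"][y0:y1,x0:x1,::-1],(400,300),interpolation=2))
    cv2.imwrite("pics/end6.png",np.hstack(o))
E
```

```text
[ 0.53459881 -0.32341093  0.09563663]
True [ 0.53346827 -0.32246079  0.06494783] [-0.65162983  1.1796511   5.34115263]
28.5167 [-0.09163565 -0.92571596  1.00973416]
```

View pics/end6.png

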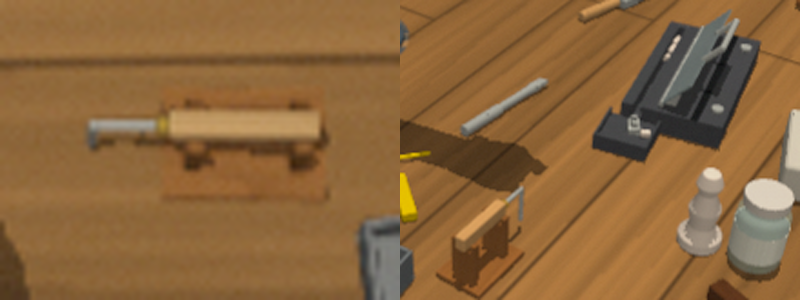

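The pick sits in its cradle at left-crop (245,124), hook to the left as before. The guard is open, the nut is on the ledge and the model is standing, so I hand in.

```bash
python3 -c "
from plant import robot
print(robot.close_job())"
```

```text
the job is handed in; nothing more can be done
None
```

The job is handed in (no verdict was shown): in the last pictures the guard is open, the nut is clear of the slot on the catch ledge, the pick is back in its cradle and the plaster model is standing, at about 28.5 s of the 72 s.

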